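# Line up border printing blocks by length

### The job

Set the four dark wooden border printing blocks out on the grey board in order of length, the shortest on the mark next to the brass stop and each following mark taking the next longer one. Each block should lie flat and face up, centred on its mark and lengthwise along it, and be let go.

Things in the scene. Friction and masses are not known exactly. Their poses are not given: they have to be found in the camera images.
- block_1: The shortest border block: dark wood, 40 mm long x 28 mm wide x 20 mm high, plus a 3 mm relief of one lozenge between two thin lines on top (grip the lower 20 mm). Starts lying on the table, face up. Origin: centre of the underside; x along the length, y along the 28 mm width, z up. About 21 g, varying by a third.
- block_2: The second shortest border block: dark wood, 54 mm long x 28 mm wide x 20 mm high, plus a 3 mm relief of two lozenges between two thin lines on top (grip the lower 20 mm). Starts lying on the table, face up. Origin: centre of the underside; x along the length, y along the 28 mm width, z up. About 28 g, varying by a third.
- block_3: The second longest border block: dark wood, 68 mm long x 28 mm wide x 20 mm high, plus a 3 mm relief of three lozenges between two thin lines on top (grip the lower 20 mm). Starts lying on the table, face up. Origin: centre of the underside; x along the length, y along the 28 mm width, z up. About 35 g, varying by a third.
- block_4: The longest border block: dark wood, 82 mm long x 28 mm wide x 20 mm high, plus a 3 mm relief of four lozenges between two thin lines on top (grip the lower 20 mm). Starts lying on the table, face up. Origin: centre of the underside; x along the length, y along the 28 mm width, z up. About 42 g, varying by a third.
- mark_a: First of four equal marks in a row, in the order a, b, c, d, 68 to 80 mm from one to the next: flat white rectangle 96 x 40 mm with black outline and centre cross, lying on the grey board. Origin: its centre, on the board's top; x along its 96 mm length (across the board), y along the row, z up.
- mark_b: Second mark of the row: flat white rectangle 96 x 40 mm with black outline and centre cross, lying on the grey board. Origin: its centre, on the board's top; x along its 96 mm length (across the board), y along the row, z up. The board is 340 x 140 mm and 10 mm thick, fixed to the table, its top at z = 10 mm.
- mark_c: Third mark of the row: flat white rectangle 96 x 40 mm with black outline and centre cross, lying on the grey board. Origin: its centre, on the board's top; x along its 96 mm length (across the board), y along the row, z up. A steel strip 10 mm high runs along one long edge of the board, 65 mm from the marks' centres.
- mark_d: Last mark of the row: flat white rectangle 96 x 40 mm with black outline and centre cross, lying on the grey board. Origin: its centre, on the board's top; x along its 96 mm length (across the board), y along the row, z up.
- stop: Fixed brass bar 12 x 90 mm, 18 mm high plus two 4 mm screw heads, across one end of the row: either beyond mark a or beyond mark d, about 45 mm from that mark's centre. At the other end is only a round black rubber foot, 20 mm wide, 8 mm high. Origin: centre of its underside, on the board's top; y along its 90 mm length.
Mind the look-alikes: they are no part of the job. Leave any red look-alike of the block_2 alone.

How it is judged:
By the outcome, as a careful person would: the job done as asked, in the order asked, and still so for the second after the job is handed in, with the robot touching nothing.
It also fails if it takes over 112 s, if anything falls off the work surface, if the arm or the gripper's body presses on something with over 40 N, if the wrist force passes 120 N, or if a joint passes its speed limit or range.

### The arm

A 7-joint arm with a two-finger parallel gripper is mounted at the origin on the work surface. World frame = base frame: x ahead of the robot, y to its left, z up, the work surface at z = 0. Lengths are in mm, angles in rad, forces in N, time in s.
With the tool pointing down it reaches from about 400 to 875 mm from the base axis. Payload 19.3 kg.
Tool frame: the origin (TCP) lies at the very end of the fingers, on their centre line; the grasp point (between the pads) lies 19 mm behind it (grip_point_offset is the z of the grasp point in the tool frame, in mm); z points along the fingers, x is the direction in which the jaws open and shut, and the axes are right-handed (so a half turn about z gives the same grasp; the last joint's range is limited). The gripper opens to 85 mm and grips with 20 to 120 N. Pads are 22 mm wide; open, the fingers measure 114 mm over their backs; the gripper's body (76 mm by 85 mm) begins 54 mm behind the grasp point. The pads swing forward as they close: fully open they stand 13 mm farther back than shut.
Start: joints at [1.051, 0.521, -0.036, 1.599, 0.021, 1.021, -0.113], TCP at [271.713, -562.838, 231.291] pointing down, gripper open.
Joint ranges: [-2.91, 2.91], [-0.3, 2.13], [-1.5, 1.42], [0.17, 2.43], [-1.26, 4.41], [0.16, 1.93], [-2.52, 2.52]. Speed limits (rad/s): [1.89, 1.89, 2.39, 2.39, 3.01, 3.01, 3.01].

### API

Orientations are given as a 3x3 rotation matrix whose columns are the frame's x, y, z axes.
In Python, from workcell import movep, movel, goto_joints, open_gripper, clamp, wait, inverse_kinematics, read_state, camera, PlanningError, finish_job, grip_point_offset gives the robot as it stands. Calls block until the motion is done:
- movep(position, orientation): joint-space move of the TCP to a pose.
- movel(position, frame=None, max_speed=150, guard=None): straight line of the TCP; frame=None keeps the orientation; max_speed is the mean speed in mm/s. With guard (N) it stops when the force on the tool has changed by that much, and returns True; else False.
- goto_joints(angles): joint-space move.
- open_gripper() and clamp(): open the fingers fully, or close them until they stop; the grip force is fixed at half the most.
- wait(seconds).
- inverse_kinematics(position, orientation): joint angles nearest the present ones, or None.
- read_state(): the state.
- camera(name): name is "scene" or "top"; returns a dict with "image" (384x512x3 uint8, blue, green, red), "range_z" (384x512 float32, mm along the optical axis (not along the pixel's ray), 0 where there is no reading), "fx", "fy", "cx", "cy" (pixels), "dist_coeffs" ([k1, k2, p1, p2, k3] as OpenCV has them; the pictures are not rectified), "cam_to_world" (4x4, takes a point from camera to world coordinates). Camera axes: x right, y up, looking along -z (the intrinsics and any distortion apply to the point x, -y, -z); pixel columns grow to the right and rows downward; lengths in mm; the calibration is good to about 2 mm. A picture is of the moment at which its call begins.
A pose or a line that the arm cannot do raises PlanningError and nothing moves.
- finish_job(): hands the job in, once; it reports no verdict.
The state is a dict: "time": time; "qpos": joint angles; "qvel": joint speeds; "joint_efforts": joint torques, N m; "eef_pos": TCP position; "tool_rot": TCP orientation; "ft_force": force on the tool from outside, world axes, zero at the start; "torque": the same for the moment, N m; "finger_gap": finger opening in mm.
Only numpy, scipy, OpenCV 4.12 (cv2) and the standard library are available. Lean on these libraries where they do the work, as an engineer would, in place of code of your own. Each camera call takes 0.05 s, during which the arm holds its last target. There are 200 camera calls.

## Working session

There is one attempt and no reset: what is moved stays moved. The work goes in short steps, each a Python script; the robot and the scene stay as the last script left them, time stands still between calls to the robot, and variables do not carry over. Pictures are saved under pics/ and viewed, about 12 in all and at most 16, crops included, and the job is handed in when it is done.

```bash
mkdir -p pics; ls
python3 - <<'E'
from workcell import *
import cv2,numpy as np
for n in("top","scene"):
    c=camera(n);cv2.imwrite(f"pics/{n}0.png",cv2.resize(c["image"],(800,600),interpolation=cv2.INTER_CUBIC))
    print(n,c["fx"],c["fy"],c["cx"],c["cy"],c["dist_coeffs"]);print(np.round(c["cam_to_world"],3).tolist())
print(read_state()["time"],grip_point_offset)
print(read_state()["tool_rot"])
E
```

```text
pics
top 386.56005913850277 386.56005913850277 255.13432271467545 194.50979035915353 [-0.11528146  0.          0.          0.          0.        ]
[[-0.007, 0.988, -0.157, 414.019], [-1.0, -0.008, -0.004, -41.276], [-0.005, 0.157, 0.988, 814.363], [0.0, 0.0, 0.0, 1.0]]
scene 367.57069799660377 367.57069799660377 259.40553905615235 189.26171284644204 [-0.09679769  0.          0.          0.          0.        ]
[[0.838, -0.403, 0.367, 876.475], [0.545, 0.636, -0.546, -493.782], [-0.013, 0.658, 0.753, 691.544], [0.0, 0.0, 0.0, 1.0]]
0.1 -18.700000000000003
[[ 4.34774818e-01 -9.00539036e-01 -5.48897674e-04]
 [-9.00538615e-01 -4.34775150e-01  8.78873456e-04]
 [-1.03010692e-03  1.12191504e-04 -9.99999463e-01]]
```

View pics/top0.png

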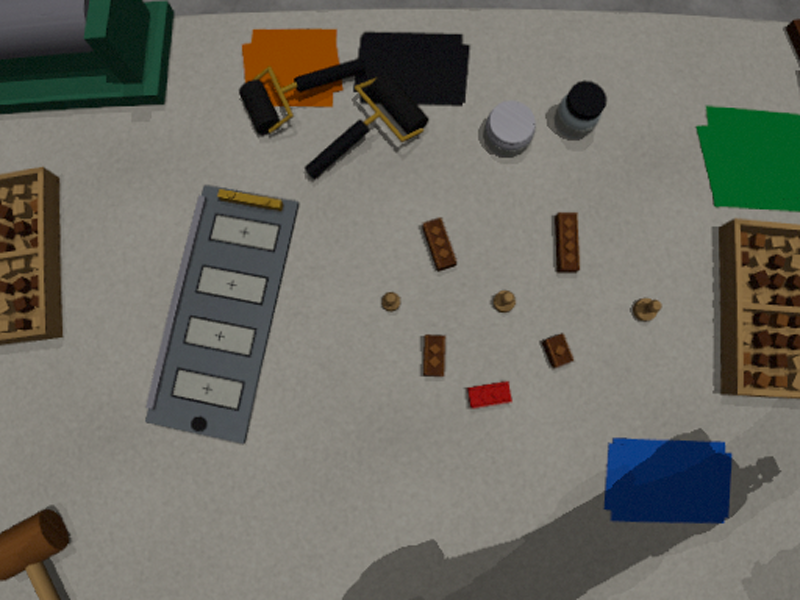

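View pics/scene0.png

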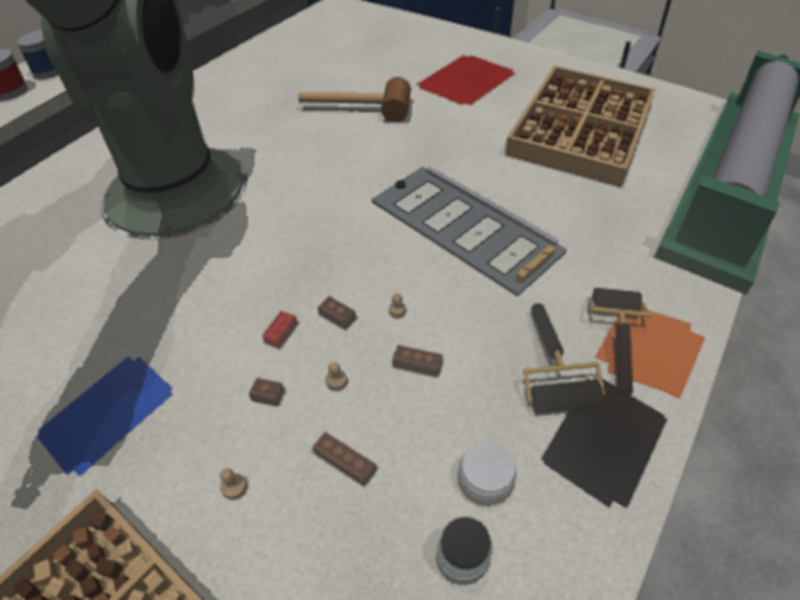

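Top view: the stop is at the far end of the row, at (250,198), with the marks at (244,232), (231,285), (219,336) and (207,389). Blocks 4, 3, 2 and 1 are at (567,242), (438,244), (433,355) and (557,350), and the red decoy is at (489,393). The scene view agrees with this.

```bash
cat > h.py <<'E'
from workcell import *
import cv2,numpy as np
def cast(c,px,z):
    K=np.array([[c["fx"],0,c["cx"]],[0,c["fy"],c["cy"]],[0,0,1]])
    u=cv2.undistortPoints(np.float64(px).reshape(-1,1,2),K,np.array(c["dist_coeffs"])).reshape(-1,2)
    T=np.array(c["cam_to_world"]);d=np.c_[u[:,0],-u[:,1],-np.ones(len(u))]@T[:3,:3].T
    return T[:3,3]+d*((z-T[2,3])/d[:,2])[:,None]
def rects(c,mask,z,amin=60,amax=6000):
    out=[]
    for k in cv2.findContours(mask,cv2.RETR_EXTERNAL,cv2.CHAIN_APPROX_NONE)[0]:
        if not amin<cv2.contourArea(k)<amax: continue
        w=cast(c,k.reshape(-1,2),z)[:,:2]
        (x,y),(a,b),t=cv2.minAreaRect(w.astype(np.float32))
        if a<b:a,b,t=b,a,t+90
        m=k.reshape(-1,2).mean(0)
        out.append((x,y,a,b,(t+90)%180-90,m[0],m[1]))
    return out
def dark(c):  # dark brown wood
    h,s,v=cv2.split(cv2.cvtColor(c["image"],cv2.COLOR_BGR2HSV))
    g=c["image"].astype(int)
    return (((h<14)&(s>70)&(v<140)&(g[...,2]-g[...,1]>10)&(g[...,1]>8+0*g[...,0])&(g[...,1]*5>g[...,2]*1.5)).astype(np.uint8))*255
def white(c):
    h,s,v=cv2.split(cv2.cvtColor(c["image"],cv2.COLOR_BGR2HSV))
    return ((v>150)&(s<40)).astype(np.uint8)*255
E
python3 - <<'E'
from h import *
for n in("top","scene"):
    c=camera(n);print(n)
    for nm,m,z in(("dark",dark(c),11),("white",white(c),10)):
        for r in rects(c,m,z):
            if 30<r[2]<130 and r[3]<75: print(nm,np.round(r,1).tolist(), end=' ');print("topz",round(float(814-c["range_z"][int(r[6]),int(r[5])]),1))
    i=c["image"]
    if n=="top": print(i[155,280],i[155,288],i[148,156],i[135,150],i[150,230])
E
```

```text
top
dark [242.0, 443.8, 78.3, 45.5, 68.2, 29.7, 337.4] topz 80.7
dark [478.2, -252.4, 39.5, 28.5, 17.2, 357.1, 223.8] topz 21.2
dark [473.4, -84.3, 54.1, 27.1, -1.0, 277.2, 226.2] topz 18.7
dark [489.3, -559.2, 54.9, 24.1, 88.9, 494.0, 216.9] topz 17.5
dark [575.7, 496.6, 37.3, 21.3, -85.0, 16.3, 181.9] topz 9.2
dark [575.1, -564.7, 48.7, 22.6, 89.8, 491.7, 178.6] topz 17.4
dark [657.4, 515.8, 59.0, 23.2, -80.5, 11.4, 146.3] topz -1.4
dark [625.7, -94.0, 70.2, 28.6, 18.2, 281.0, 156.0] topz -2.3
dark [628.2, -271.0, 82.9, 30.9, -1.0, 362.1, 153.9] topz -5.7
dark [857.3, 81.7, 80.9, 18.4, -77.4, 200.5, 57.6] topz -60.3
[30 62 97] [ 91 104 119] [56 58 58] [80 76 72] [129 136 139]
scene
dark [485.2, -566.1, 41.8, 18.1, -5.9, 59.4, 377.4] topz 213.6
dark [422.8, -614.4, 43.6, 16.7, 9.4, 17.8, 378.2] topz 218.1
dark [435.1, -561.5, 46.6, 18.3, -1.9, 43.6, 359.0] topz 182.3
dark [449.5, -535.8, 80.3, 20.7, -4.8, 59.7, 352.5] topz 184.6
dark [624.3, -269.3, 78.7, 24.6, 0.3, 219.5, 291.6] topz 96.2
dark [472.6, -248.8, 33.8, 22.7, 20.1, 170.2, 249.0] topz 36.4
dark [622.5, -89.5, 62.4, 21.7, 15.7, 266.9, 228.9] topz 3.7
dark [856.5, 85.6, 106.9, 10.3, -73.2, 393.1, 221.1] topz -30.0
dark [883.3, 98.4, 123.5, 28.6, -72.3, 404.3, 218.4] topz -37.5
dark [418.6, -156.7, 59.3, 34.8, -79.0, 177.6, 210.4] topz -33.6
dark [467.2, -79.4, 44.1, 23.1, -2.6, 213.6, 197.5] topz -60.8
dark [644.4, 584.8, 124.8, 22.8, -84.1, 381.7, 88.8] topz -341.6
dark [559.8, 573.6, 126.6, 17.3, -83.8, 356.3, 82.5] topz -351.9
dark [522.2, 734.5, 123.0, 52.0, -79.8, 364.8, 59.5] topz -461.8
```

```bash
cat >> h.py <<'E'
def marks(c):
    "white islands enclosed by the grey board"
    h,s,v=cv2.split(cv2.cvtColor(c["image"],cv2.COLOR_BGR2HSV))
    m=cv2.morphologyEx((v>125).astype(np.uint8)*255,cv2.MORPH_CLOSE,np.ones((3,3),np.uint8))
    return [r for r in rects(c,m,10) if 75<r[2]<110 and 28<r[3]<50]
E
python3 - <<'E'
from h import *
for n in("top","scene"):
    c=camera(n);print(n)
    print(c["image"][144:152,154,2],c["image"][148,135:180,2])
    M=marks(c)
    for r in M: print(np.round(r,1).tolist())
    P=np.array([r[:2] for r in M]); 
    if len(P)>1:
        print(np.linalg.norm(np.diff(P,axis=0),axis=1),np.degrees(np.arctan2(*(P[0]-P[-1])[::-1])))
E
```

```text
top
[132 131 134 115 100 124 135 132] [ 34 119 128 130 132 130 131 131 129 130 132 132 132 132 134 134 134 130
 115 100  94  59  79 101 118 133 133 132 133 131 130 132 132 134 135 135
 137 135 133 132 133 136  80  35  72]
scene
[112 111 110 112 112 112 114 115] [107 110 111 111 111 112 111 110 111 111 114 113 113 113 111 111 112 113
 113 112 113 129 160 174 177 177 178 179 179 179 179 178 179 180 179 178
 177 177 177 178 178 177 176 176 176]
```

Run:
```python
from h import *
for n in("top","scene"):
    c=camera(n);print(n)
    v=c["image"].max(2)
    for th in(100,115,130,150):
        m=cv2.morphologyEx((v>th).astype(np.uint8)*255,cv2.MORPH_CLOSE,np.ones((3,3),np.uint8))
        k=cv2.findContours(m,cv2.RETR_LIST,cv2.CHAIN_APPROX_NONE)[0]
        R=[]
        for q in k:
            if cv2.contourArea(q)<100: continue
            w=cast(c,q.reshape(-1,2),10)[:,:2].astype(np.float32)
            (x,y),(a,b),t=cv2.minAreaRect(w)
            if a<b:a,b,t=b,a,t+90
            if 70<a<115 and 22<b<60: R.append(np.round((x,y,a,b,(t+90)%180-90),1).tolist())
        print(th,R)
```

```text
top
100 [[163.0, 475.3, 80.3, 47.2, -85.1], [429.7, 219.3, 89.7, 33.7, 79.0], [444.9, -553.4, 84.2, 54.8, 85.4], [501.1, 205.2, 88.4, 33.3, 78.8], [571.8, 191.0, 89.1, 33.4, 78.3], [624.8, -91.6, 76.6, 37.9, 17.5], [645.7, 176.1, 89.1, 33.1, 78.8], [627.4, -268.6, 89.7, 40.5, -1.0], [775.2, -183.8, 77.3, 50.5, 58.4], [831.3, 162.4, 103.0, 45.9, 24.5]]
115 [[161.9, 476.5, 77.7, 45.1, -85.0], [429.6, 219.3, 88.6, 32.1, 78.7], [500.8, 205.1, 88.0, 32.7, 78.6], [571.6, 190.9, 88.0, 32.4, 78.6], [625.3, -91.8, 77.2, 38.3, 18.2], [645.6, 176.1, 88.2, 31.4, 78.8], [627.4, -269.0, 89.8, 41.2, -0.9], [775.3, -185.5, 79.5, 51.8, 61.3]]
130 [[429.2, 219.2, 85.8, 30.7, 78.9], [501.6, 204.9, 86.0, 30.2, 78.6], [571.1, 190.4, 86.1, 31.6, 79.2], [622.6, -92.4, 84.1, 42.1, 17.9], [645.2, 175.2, 85.7, 29.8, 78.3], [625.2, -268.7, 98.2, 43.9, 0.1]]
150 []
scene
100 [[630.6, -272.8, 84.0, 32.8, 0.6], [625.8, -94.2, 73.3, 41.2, 17.4], [829.6, 174.6, 83.1, 45.7, 24.4], [692.0, 157.4, 81.6, 24.2, 68.3]]
115 [[1135.6, -146.2, 78.2, 28.3, 28.2], [440.7, -587.5, 76.4, 34.8, -1.1], [627.6, -271.9, 90.9, 35.0, -0.9], [625.3, -94.0, 75.3, 43.6, 17.6], [829.9, 174.1, 83.8, 48.7, 24.7], [645.7, 176.5, 90.7, 34.5, 78.7], [571.4, 191.1, 90.7, 33.9, 78.4], [500.8, 205.5, 90.0, 33.7, 78.5], [429.3, 219.9, 90.0, 34.2, 79.0]]
130 [[796.7, -215.0, 73.9, 41.1, 15.7], [627.4, -272.2, 92.8, 36.4, -0.6], [625.8, -93.8, 76.3, 46.3, 17.1], [472.7, -84.6, 70.5, 43.4, -2.8], [645.8, 176.2, 89.0, 33.6, 78.7], [571.6, 191.0, 88.5, 33.0, 78.4], [501.2, 205.0, 88.0, 32.3, 78.6], [429.8, 219.5, 88.5, 31.2, 78.9]]
150 [[793.6, -210.6, 79.0, 52.2, 12.6], [627.2, -272.2, 94.8, 38.7, -0.7], [625.6, -94.0, 78.6, 48.4, 17.1], [420.8, -157.5, 70.5, 45.7, -79.4], [472.9, -84.4, 70.4, 46.1, -2.1], [645.8, 176.1, 85.4, 30.0, 78.5], [571.3, 191.0, 84.6, 29.7, 78.5], [500.7, 205.4, 84.6, 29.4, 78.7], [429.0, 219.6, 84.5, 29.4, 78.9]]
```

Both cameras agree on the marks within 1 mm, and the measured block sizes match the given ones. I'll start with block 4, gripped across its width and off-centre so the fingers clear the rubber foot when they open. I'll probe the tip height before closing.

```bash
cat >> h.py <<'E'
MARK=[(645.6,176.1),(571.5,191.0),(501.0,205.1),(429.6,219.4)]; MA=78.7   # from the stop outwards
def frame(deg):   # tool down, tool x along deg
    a=np.radians(deg);x=np.array([np.cos(a),np.sin(a),0]);z=np.array([0,0,-1.])
    return np.c_[x,np.cross(z,x),z]
def best(xy,z,deg):   # half turn with the smaller last joint
    o=[]
    for d in(deg,deg+180):
        q=inverse_kinematics([*xy,z],frame(d))
        if q is not None:o.append((np.abs(np.array(q)-read_state()["qpos"]).max(),d))
    return min(o)[1]
def u(deg):return np.array([np.cos(np.radians(deg)),np.sin(np.radians(deg))])
def st(s):
    r=read_state();print(s,round(r["time"],1),np.round(r["eef_pos"],1),np.round(r["ft_force"],1),"gap",round(r["finger_gap"],1))
E
python3 - <<'E'
from h import *
p=np.array([628.2,-271.0]);a=-1.0
d=best(p,100,a+90);print(d)
t=p-22*u(a)
movep([*t,90],frame(d));st("above")
movel([*t,20],max_speed=150)
print(movel([*t,-4],max_speed=30,guard=5));st("probe")
E
```

```text
269.0
above 2.1 [ 605.7 -272.    90.4] [ 0.   0.7 -0. ] gap 85.4
False
probe 3.7 [ 606.3 -270.6   -3.9] [ 0.2 -0.   0. ] gap 85.4
```

```bash
cat >> h.py <<'E'
def place(m,d,off,zp,blockdir):
    "blockdir: block axis relative to tool x; off: tool position along that axis"
    t=np.array(m)-0+off*u(d+blockdir)
    movep([*t,zp+60],frame(d));movel([*t,zp+13],max_speed=120);movel([*t,zp+10.4],max_speed=30)
    st("down");open_gripper();st("open");movel([*t,zp+75],max_speed=150)
E
python3 - <<'E'
from h import *
p=np.array([628.2,-271.0]);a=-1.0
t=p-22*u(a);zp=3
movel([*t,zp],max_speed=50);st("pre");clamp();st("clamped")
movel([*t,80],max_speed=150);st("up")
for d in(348.7,168.7):
    print(d,[None if q is None else np.round(q,2) for q in [inverse_kinematics([*(np.array(MARK[3])-22*u(d-270)),60],frame(d))]])
c=camera("scene");cv2.imwrite("pics/held4.png",cv2.resize(c["image"][150:384,80:400],(800,585),interpolation=cv2.INTER_CUBIC))
E
```

```text
pre 4.0 [ 606.6 -270.7    3.7] [-0.5 -0.6  0.1] gap 85.4
clamped 4.5 [ 606.3 -270.6    3.2] [-0.5  0.1  4.3] gap 26.6
up 5.2 [ 605.8 -270.4   79.3] [ 0.2  0.6 -0.8] gap 26.6
348.7 [array([-0.36,  0.57, -0.26,  2.12,  0.3 ,  0.48, -1.05])]
168.7 [array([ 0.22,  1.  , -1.28,  2.02,  1.12,  1.1 ,  1.34])]
```

View pics/held4.png

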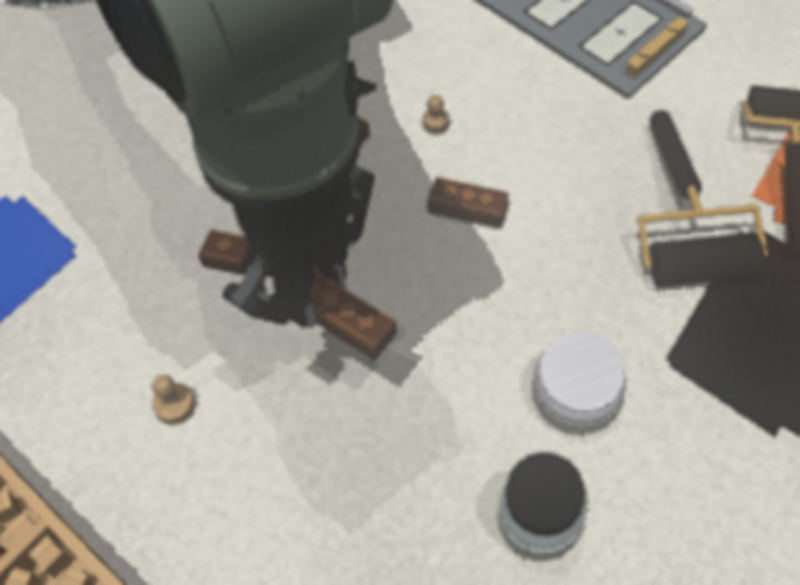

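Block 4 is held level near one end, at about (350,315) in the crop. I'll place it on the mark farthest from the stop and check.

```bash
cat >> h.py <<'E'
def check(name=None,i=0):
    c=camera("top")
    for r in rects(c,dark(c),21):
        if 35<r[2]<95 and 24<r[3]<36 and -350<r[1]<300: print(np.round(r[:5],1))
    if name: cv2.imwrite(f"pics/{name}.png",cv2.resize(c["image"][100:300,80:270],(570,600),interpolation=cv2.INTER_CUBIC))
E
python3 - <<'E'
from h import *
place(MARK[3],348.7,-22,3,90)
st("end")
# block 3 approach, lengthwise
p=np.array([625.5,-94.0]);d=best(p,80,18.0);print(d)
movep([*p,80],frame(d));st("above3")
check("p4")
E
```

```text
down 7.9 [425.6 197.9  13.8] [-0.2  0.2 -1.5] gap 26.5
open 8.5 [425.3 197.8  13.4] [ 0.3 -0.6  0.5] gap 85.1
end 9.1 [425.2 197.6  77.6] [ 0.3  0.7 -0.9] gap 85.3
18.0
above3 10.4 [625.2 -92.2  79.6] [-1.2  0.5 -0.6] gap 85.6
[429.5 219.3  86.2  27.5  78.9]
[472.6 -83.8  53.5  26.8  -1. ]
```

View pics/p4.png

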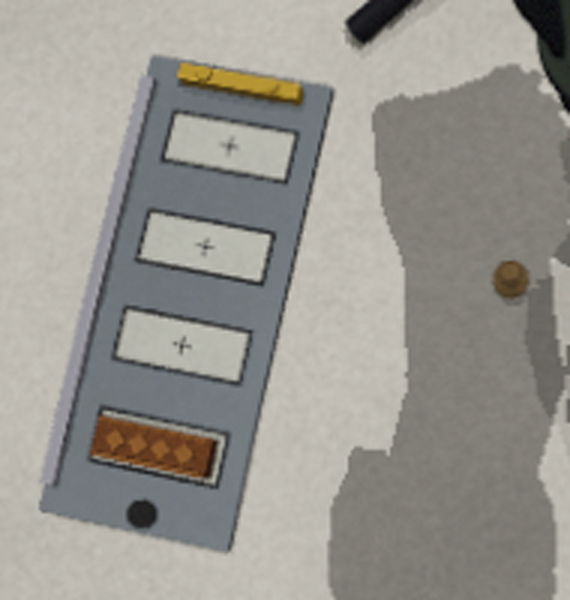

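Block 4 is on its mark at (429.5,219.3), against the mark's (429.6,219.4), with a yaw of 78.9°. Next is block 3, gripped lengthwise.

```bash
cat >> h.py <<'E'
def pick(p,deg,zp):
    p=np.array(p);d=best(p,80,deg)
    movep([*p,80],frame(d));movel([*p,15],max_speed=150);print("touch",movel([*p,zp],max_speed=40,guard=6))
    wait(.2);clamp();st("clamped");movel([*p,80],max_speed=150);st("up")
E
python3 - <<'E'
from h import *
pick((625.5,-94.0),18.0,-2)
d=best(MARK[2],60,MA);print(d)
place(MARK[2],d,0,-2,0)
movep([473,-84,80],frame(best((473,-84),80,-1)));st("above2")
check("p3")
E
```

```text
touch False
clamped 12.4 [625.7 -94.   -1.5] [-2.2 -0.7  7.9] gap 66.3
up 13.1 [625.1 -94.1  79.3] [ 0.2  0.6 -0.1] gap 66.8
78.7
down 15.1 [501.3 205.    8.5] [-0.6 -0.8  2.6] gap 66.6
open 15.4 [501.  205.1   8.4] [ 1.4 -0.3  0.4] gap 85.2
above2 17.1 [473.4 -82.6  79.8] [0.7 0.3 0.8] gap 85.1
[429.2 219.6  85.7  28.1  78.9]
[501.1 204.9  71.6  27.5  77.7]
```

View pics/p3.png

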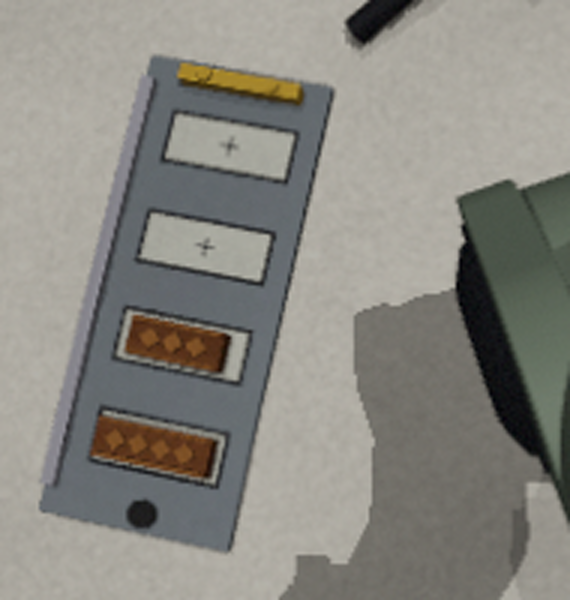

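Block 3 is centred within 1 mm, with yaw 77.7° against 78.7°. Next are blocks 2 and 1.

Run:
```python
from h import *
pick((473.2,-84.1),-1.0,-.5)
d=best(MARK[1],60,MA);print(d)
place(MARK[1],d,0,-.5,0)
pick((478.2,-252.2),17.2,1)
d=best(MARK[0],60,MA);print(d)
place(MARK[0],d,0,1,0)
movep([480,-200,200],frame(d+60 if 0 else best((480,-200),200,MA)));st("away")
check("p1")
```

```text
touch False
clamped 19.2 [ 4.733e+02 -8.410e+01 -2.000e-01] [-2.8  0.3  8.4] gap 52.7
up 19.8 [472.9 -84.3  79.5] [ 0.4  0.6 -0.8] gap 52.7
78.7
down 21.8 [571.6 190.9   9.9] [ 0.8 -0.   0. ] gap 53.0
open 22.2 [571.5 191.    9.9] [-0.  -0.4 -0.8] gap 85.0
touch False
clamped 26.2 [ 478.3 -252.2    1.4] [-3.3  0.7 10.4] gap 39.0
up 26.9 [ 477.8 -252.3   79.4] [0.7 0.6 0.4] gap 38.9
78.7
down 29.4 [645.6 176.1  11.3] [-0.3 -0.3 -0.2] gap 38.6
open 29.9 [645.6 176.1  11.4] [ 0.5 -0.4  0.2] gap 85.4
away 32.1 [ 480.5 -199.2  199.8] [ 0.2  0.2 -0.5] gap 85.2
[429.4 219.6  85.6  27.6  78.9]
[501.1 205.1  71.1  27.5  77.7]
[571.5 191.   58.4  30.2  77.3]
[645.1 176.2  44.   31.8  78.7]
```

View pics/p1.png

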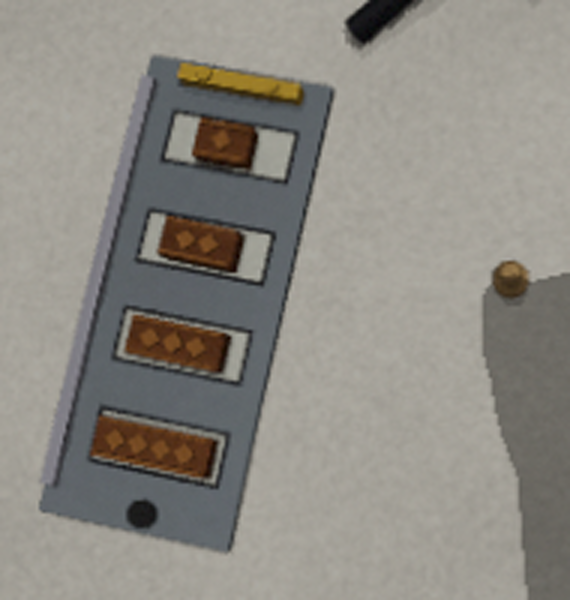

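The picture shows all four blocks face up, flat and in order from the stop, within 0.6 mm and 1.5° of their marks. I'll hand it in.

```bash
python3 -c "
from workcell import *
wait(.5);print(finish_job(),read_state()['time'])"
```

```text
the job is handed in; nothing more can be done
the job is handed in; nothing more can be done
```

The four border blocks are set out on the board with block_1 next to the brass stop, then block_2, block_3 and block_4. I handed the job in at about 33 s of the allowed 112 s.

- **Grips:** I gripped block_4 across its width and off-centre so the fingers cleared the rubber foot. The other three I gripped lengthwise so the opening fingers cleared the stop, the steel strip and the neighbouring blocks.
- **Position:** The last top-camera check put every block centre within about 0.6 mm of its mark. The camera calibration itself is only good to about 2 mm.
- **Angle:** Yaw was within about 1.5° of the marks. The largest differences were block_2 at 77.3° and block_3 at 77.7°, against 78.7° for the marks.
- **State:** The last picture shows all four blocks face up, apparently flat, and released, with the arm well clear.
- **Red look-alike:** I did not go near it, but I did not check it again at the end.
- **Checks that failed or disagreed:** No placement check failed. My first colour threshold missed the marks. The scene-camera colour mask measured the blocks short, so the final block check rests on the top camera alone; both cameras agreed on the marks within 1 mm.

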